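# Pack the toolbox tray for tomorrow's repair and dim the bench light

## Robot

A 6-joint arm with a two-finger parallel gripper is mounted at the origin on the work surface. World frame = base frame: x ahead of the robot, y to its left, z up, the work surface at z = 0. Lengths are in mm, angles in rad, forces in N, time in s.
With the tool pointing down it reaches from about 375 to 750 mm from the base axis. Payload 9 kg.
Tool frame: the origin (TCP) lies at the very end of the fingers, on their centre line; the grasp point (between the pads) lies 19 mm behind it; z points along the fingers, y is the line along which they close (so a half turn about z gives the same grasp; the last joint's range is limited). The gripper opens to 85 mm and grips with 20 to 120 N. Pads are 22 mm wide; open, the fingers measure 114 mm over their backs; the gripper's body (76 mm by 85 mm) begins 54 mm behind the grasp point. The pads swing forward as they close: fully open they stand 13 mm farther back than shut.
Start: joints at [-1.361, 0.104, 0.097, 1.564, 0, 1.353], TCP at [248.935, -545.956, 231.331] pointing down, gripper open.
Joint ranges: [-2.99, 2.99], [-0.84, 1.86], [-1.1, 1.16], [-1.84, 2.11], [-1.51, 1.56], [-3.14, 3.14]. Speed limits (rad/s): [2.22, 2.22, 2.57, 3.14, 3.14, 3.14].

## Interface

Orientations are given as a unit quaternion [x, y, z, w].
In Python, from station import manip gives the robot as it stands.
- The arm moves only by the shell command python3 steer.py, which reads ROWS from standard input. ROWS is 1 to 8 rows, one to a line, with the numbers parted by commas; each row has 5 numbers: dx, dy, dz in mm, then a turn about the tool's z in rad, then the finger opening in mm; each row is the pose to reach, as a shift and turn from the pose commanded when the command began, along the tool's axes at that moment; what a row does not reach only later rows make up. A row lasts 1/8 s, in which the tool goes at most 62.5 mm and 0.188 rad, less where a joint would pass 70% of its speed; a pose out of reach is approached as far as the arm can. The fingers move at their own pace and stop on an object; the grip force is fixed at half the most. Time passes only in rows, so rows that do not move let the fingers close. It prints the time, the measured TCP pose, the force, the opening and the grip force at its end. Input that does not fit is refused with a message, and nothing moves.
- manip.get_state(): the state, without advancing time (a new reading comes with each control period).
- manip.capture(name): name is "scene" or "top" or "wrist"; returns the picture (400x640x3 uint8, blue, green, red); there is no depth.
- manip.calibration(name): a dict with "K" (3x3 intrinsics, pixels), "rvec" (rotation vector, rad) and "tvec" (3), from world to camera coordinates, as OpenCV has them. Camera axes: x right, y down, z forward; pixel columns grow to the right and rows downward; lengths in mm; the calibration is good to about 2 mm. The wrist camera is an equidistant fisheye: a pixel r from the principal point sees the ray r / f radians off the axis. A picture is of the moment at which its call begins: read the wrist's pose just before it. calibration takes no time and is no camera call; for the wrist camera it gives the pose at the moment of the call.
- manip.close_job(): hands the job in; it is judged then, once.
The state is a dict: "time_s": time; "q": joint angles; "qd": joint speeds; "effort": joint torques, N m; "eef_pos": TCP position; "tool_rot": TCP orientation; "wrist_force": force on the tool from outside, world axes, zero at the start; "moment": the same for the moment, N m; "opening": finger opening in mm; "finger_force": force on a finger pad.
Only numpy, scipy, OpenCV 4.12 (cv2) and the standard library are available. Lean on these libraries where they do the work, as an engineer would, in place of code of your own. Each camera call takes 0.05 s, during which the arm holds its last target. There are 200 camera calls.

## Task

Pack the red lift-out tray for tomorrow's repair: lay every heat sink side by side, none on top of another, in its wide compartment, and of the two look-alike screw tins lay the full one flat in its narrow compartment and the nearly empty one flat in the grey refill bin; their lids stay shut, so heft them to tell. Hold the tins and heat sinks with a light grip, since thin tinplate and fins are easily crushed, and leave the multimeter, the magnetic bowl and the screwdriver where they lie. Last of all, with everything packed, slide the bench light's dimmer down to its long low mark.

Things in the scene. Friction and masses are not known exactly. Their poses are not given: they have to be found in the camera images.
- tray: Red steel lift-out tray of the toolbox, fixed: 190 (x) x 310 (y) x 45 mm high outside, walls and floor 4 mm, open on top; a 4 mm wall across it, as high as the rim (45 mm), makes a wide compartment on its -y side and a narrow one on its +y side. Origin under its centre. Folded wire handles stand out 9 mm at its ends. (The closed toolbox itself, 200 mm high, stands beside the robot's base.)
- tray_wide (a point): Centre of the inner floor of the tray's wide compartment, which is 182 (x) x 174 mm (y) inside with walls 41 mm high above this floor; axes as the tray.
- tray_narrow (a point): Centre of the inner floor of the tray's narrow compartment, 182 (x) x 124 mm (y) inside with walls 41 mm high above this floor; axes as the tray.
- bin: Low open grey plastic refill bin, fixed: 150 (x) x 130 (y) x 40 mm high, walls and floor 4 mm, with a paper label patch on its -x face. Origin under its centre.
- bin_in (a point): Centre of the bin's inner floor, 142 (x) x 122 mm (y) inside; axes as the bin.
- tin_p: One of two look-alike tinplate screw tins, hinged lid shut: flat block 88 (x) x 54 (y) x 36 mm (z, up through the lid), origin at the block's centre. One is full, 0.5 to 0.7 kg, the other nearly empty, 0.2 to 0.28 kg; nothing outside shows which. A grip of 20 to 30 N across the 54 mm sides carries it; it dents if the fingers press more than about 40 N a side.
- tin_q: The other of two look-alike tinplate screw tins, hinged lid shut: flat block 88 (x) x 54 (y) x 36 mm (z, up through the lid), origin at the block's centre. One is full, 0.5 to 0.7 kg, the other nearly empty, 0.2 to 0.28 kg; nothing outside shows which. A grip of 20 to 30 N across the 54 mm sides carries it; it dents if the fingers press more than about 40 N a side.
- sink_1: Small finned aluminium heat sink: block 40 (x, along the fins) x 30 (y) x 25 mm (z, fins up), 60 g, origin at the block's centre. One of two to four on the bench (None if absent). A grip of 20 to 30 N across the 30 mm sides carries it; its fins bend if the fingers press more than about 40 N a side.
- sink_2: Small finned aluminium heat sink: block 40 (x, along the fins) x 30 (y) x 25 mm (z, fins up), 60 g, origin at the block's centre. One of two to four on the bench (None if absent). A grip of 20 to 30 N across the 30 mm sides carries it; its fins bend if the fingers press more than about 40 N a side.
- sink_3: Small finned aluminium heat sink: block 40 (x, along the fins) x 30 (y) x 25 mm (z, fins up), 60 g, origin at the block's centre. One of two to four on the bench (None if absent). A grip of 20 to 30 N across the 30 mm sides carries it; its fins bend if the fingers press more than about 40 N a side.
- sink_4: Small finned aluminium heat sink: block 40 (x, along the fins) x 30 (y) x 25 mm (z, fins up), 60 g, origin at the block's centre. One of two to four on the bench (None if absent). A grip of 20 to 30 N across the 30 mm sides carries it; its fins bend if the fingers press more than about 40 N a side.
- dimmer: Slide dimmer of the bench light, fixed: black housing 200 (x) x 60 (y) x 30 mm high with a brushed face, a slot along x, short marks every 20 mm beside the slot, the third of them from the low (-x) end drawn long and bold across the face: the low mark. Origin under its centre.
- dimmer_grip (a joint): Position of the dimmer's grip along its slot in m: 0 at the -x end of the slot (light off), 0.12 at the +x end (full). It stays where it is left; about 1.5 N moves it. The long low mark is at 0.040. It starts between 0.08 and 0.115.
- grip_top (a point): Centre of the top face of the dimmer's grip, a black block 26 (x, along the slot) x 18 (y) x 26 mm tall with a white line across its middle, whose top stands 62 mm above the bench; axes as the dimmer. Pinch it across y, from above.
- low_mark (a point): Centre of the long mark, on the dimmer's face 31 mm above the bench; the grip is at the mark when its white line stands over it; axes as the dimmer.
- multimeter: Blue multimeter, 75 x 150 x 36 mm, lying on the bench, loose; to be left alone. Origin under its centre.
- bowl: Round stainless magnetic parts bowl with a few screws in it, 110 mm across, 32 mm high, loose; to be left alone. Origin under its centre.
- screwdriver: Screwdriver with black handle, 190 mm long along its x, lying on the bench, loose; to be left alone. Origin under its middle.

How it is judged (in metres and radians):
On the way, in this order (a step that is already met when the one before it is completed fails the run):
1. all the heat sinks lie in the tray's wide compartment, the full tin in its narrow compartment and the nearly empty tin in the refill bin (((x of tin_p in the frame of tray_narrow between -0.075 and 0.075 m and y of tin_p in the frame of tray_narrow between -0.055 and 0.055 m and z of tin_p in the frame of tray_narrow below 0.024 m and linear speed of each of tin_p, tin_q below 0.03 m/s and angle between each of tin_p, tin_q's own z axis and vertical below 0.2 rad and x of tin_q in the frame of bin_in between -0.06 and 0.06 m and y of tin_q in the frame of bin_in between -0.055 and 0.055 m and z of tin_q in the frame of bin_in below 0.024 m and contact force between tray and tin_p above 4 N and contact force between bin and tin_q below 4 N) or (x of tin_q in the frame of tray_narrow between -0.075 and 0.075 m and y of tin_q in the frame of tray_narrow between -0.055 and 0.055 m and z of tin_q in the frame of tray_narrow below 0.024 m and linear speed of each of tin_q, tin_p below 0.03 m/s and angle between each of tin_q, tin_p's own z axis and vertical below 0.2 rad and x of tin_p in the frame of bin_in between -0.06 and 0.06 m and y of tin_p in the frame of bin_in between -0.055 and 0.055 m and z of tin_p in the frame of bin_in below 0.024 m and contact force between tray and tin_q above 4 N and contact force between bin and tin_p below 4 N)) and x of sink_1 in the frame of tray_wide between -0.086 and 0.086 m and y of sink_1 in the frame of tray_wide between -0.082 and 0.082 m and z of each of sink_1, sink_2, sink_3, sink_4 in the frame of tray_wide below 0.027 m and linear speed of each of sink_1, sink_2, sink_3, sink_4 below 0.03 m/s and x of sink_2 in the frame of tray_wide between -0.086 and 0.086 m and y of sink_2 in the frame of tray_wide between -0.082 and 0.082 m and x of sink_3 in the frame of tray_wide between -0.086 and 0.086 m and y of sink_3 in the frame of tray_wide between -0.082 and 0.082 m and x of sink_4 in the frame of tray_wide between -0.086 and 0.086 m and y of sink_4 in the frame of tray_wide between -0.082 and 0.082 m), for 0.3 s.
2. then the dimmer's grip stands at the long low mark (value of joint dimmer_grip between 0.034 and 0.046 m), for 0.3 s.
At the end, for the whole second after the job is handed in: Each heat sink lies at rest on the wide compartment's floor, any face down (centre under 27 mm above it); the full tin (over 4 N) flat, lid up (0.2 rad), on the narrow compartment's floor, the nearly empty tin likewise in the bin; the dimmer grip is within 6 mm of the long low mark (all of step 1 and all of step 2); the robot touches nothing.
It fails at once if fingers press a tin or heat sink with more than 90 N in all (about 45 N a side) (contact force between the fingers and tin_p above 90 N or contact force between the fingers and tin_q above 90 N or contact force between the fingers and sink_1 above 90 N or contact force between the fingers and sink_2 above 90 N or contact force between the fingers and sink_3 above 90 N or contact force between the fingers and sink_4 above 90 N).
It fails at once if the multimeter, magnetic bowl or screwdriver is shifted more than 25 mm (distance of any of multimeter, bowl, screwdriver from where it was at the start of the episode above 0.025 m).
Of sink_1, sink_2, sink_3, sink_4 only 2 to 4 are there at a start; the rules pass over those that are not, and their reading is None.
At some moment in a run one of tin_p, tin_q, sink_1, sink_2, sink_3, sink_4 may be knocked a few centimetres aside while the robot is not near it.
Once in a run the grip may slacken for a moment while it holds something.
It also fails if it takes over 210 s, if anything falls off the work surface, if the arm or the gripper's body presses on something with over 40 N, if the wrist force passes 120 N, or if a joint passes its speed limit or range.

## Working session

There is one attempt and no reset: what is moved stays moved. The work goes in short steps, Python scripts to look and compute and a shell command to move; the robot and the scene stay as the last step left them, time stands still between calls to the robot, and variables do not carry over. Pictures are saved under pics/ and viewed, at most 15 in all, crops included, and the job is handed in when it is done.

```bash
ls; mkdir -p pics; python3 - <<'E'
from station import manip
import cv2
for n in("top","scene"):
    cv2.imwrite(f"pics/{n}0.png",manip.capture(n)); c=manip.calibration(n); print(n,c)
print(manip.get_state())
E
```

```text
pics
station.py
steer.py
top {'K': array([[379.97313523,   0.        , 313.34844372],
       [  0.        , 379.97313523, 199.7261849 ],
       [  0.        ,   0.        ,   1.        ]]), 'rvec': array([ 2.1405537 , -2.13297217,  0.19613092]), 'tvec': array([-34.82913131, 540.97114109, 912.28526848])}
scene {'K': array([[440.44614891,   0.        , 317.17841877],
       [  0.        , 440.44614891, 201.06066903],
       [  0.        ,   0.        ,   1.        ]]), 'rvec': array([ 2.05743124,  1.16239713, -0.53651589]), 'tvec': array([-237.47081032, -266.37333979, 1494.28666171])}
{'time_s': 0.1, 'q': array([-1.36069818e+00,  1.04636483e-01,  9.65488929e-02,  1.56391573e+00,
        1.56027217e-05,  1.35311836e+00]), 'qd': array([ 0.00104719, -0.00177947,  0.00254039, -0.00089801,  0.00047131,
       -0.00035003]), 'effort': array([ 7.40342337e-03, -5.58212185e+01,  5.04718459e+01,  1.32593815e-02,
       -8.54426844e-05, -4.42435038e-06]), 'eef_pos': array([ 248.86935281, -545.61917626,  230.60293135]), 'tool_rot': array([ 9.77212843e-01,  2.12260914e-01,  1.00884947e-05, -6.03462738e-04]), 'wrist_force': array([ 0.51281868, -0.01678678,  0.94064792]), 'moment': array([-0.01092488,  0.00373363, -0.03674915]), 'finger_force': 0.0, 'opening': 85.53033728222823}
```
View pics/top0.png

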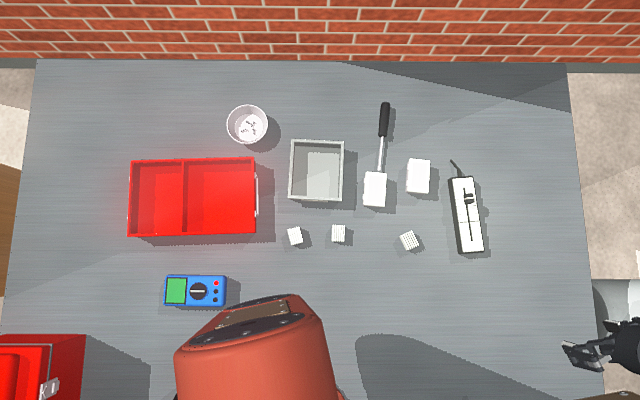

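View pics/scene0.png

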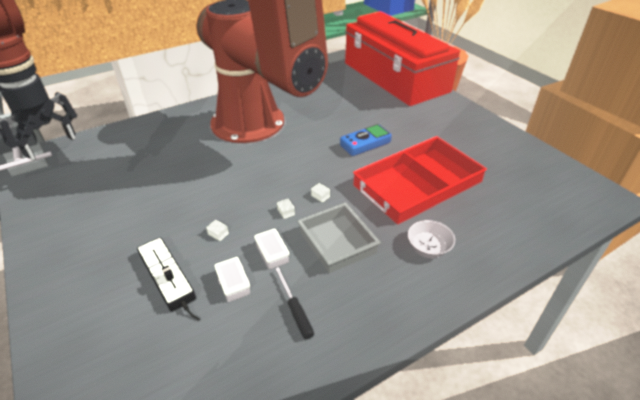

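The top view shows three sinks at (295,236), (338,233) and (409,240), and tins at (375,189) and (418,176). The screwdriver tip touches the first tin. The tray is at left, the bin in the middle and the dimmer at (466,215), and the scene view agrees: no fourth sink.

```bash
cat > h.py <<'E'
from station import manip
import cv2, numpy as np
from scipy.spatial.transform import Rotation as R
def ray(n,uv,c=None):
    c=c or manip.calibration(n); K=c["K"]; r=R.from_rotvec(np.ravel(c["rvec"])).as_matrix(); t=np.ravel(c["tvec"])
    uv=np.atleast_2d(uv).astype(float); p=(uv-K[:2,2])/[K[0,0],K[1,1]]
    if n=="wrist":
        th=np.linalg.norm(p,axis=1,keepdims=True); d=np.hstack([np.sin(th)*p/np.maximum(th,1e-9),np.cos(th)])
    else: d=np.hstack([p,np.ones((len(p),1))])
    return -r.T@t, d@r
def onplane(n,uv,z,c=None):
    o,d=ray(n,uv,c); return o+d*((z-o[2])/d[:,2:3])
def rect(n,cnt,z,c=None):
    P=onplane(n,cnt.reshape(-1,2),z,c)[:,:2].astype(np.float32)
    (x,y),(w,h),a=cv2.minAreaRect(P)
    if w<h: w,h,a=h,w,a+90
    return np.round([x,y,w,h,(a+90)%180-90],1)   # angle of long side from world x, deg
E
python3 - <<'E'
from h import *
im=cv2.imread("pics/top0.png")
print("cam",ray("top",[0,0])[0])
hsv=cv2.cvtColor(im,cv2.COLOR_BGR2HSV)
m=((hsv[...,2]>190)&(hsv[...,1]<70)).astype(np.uint8); m[:100]=0;m[270:]=0
for c in cv2.findContours(m,0,1)[0]:
    if cv2.contourArea(c)>60:
        print(cv2.boundingRect(c),cv2.contourArea(c),[list(rect("top",c,z)) for z in (25,36)])
m=((hsv[...,2]>90)&(hsv[...,1]>150)&((hsv[...,0]<8)|(hsv[...,0]>172))).astype(np.uint8);m[:140]=0;m[250:]=0
for c in cv2.findContours(m,0,1)[0]:
    if cv2.contourArea(c)>300: print("red",cv2.boundingRect(c),rect("top",c,45))
cor=[[291,140],[344,140],[344,200],[290,200]]
print("bin",rect("top",np.array(cor),40))
print("tray wall",onplane("top",[[182,162],[187,233]],45))
a=cv2.resize(im[130:260,270:500],None,fx=3.4,fy=3.4,interpolation=cv2.INTER_CUBIC); cv2.imwrite("pics/crop1.png",a)
E
```

```text
cam [377.12026664 -22.39112988 991.66839052]
(399, 230, 20, 20) 208.0 [[np.float64(441.9), np.float64(-276.2), np.float64(42.5), np.float64(36.0), np.float64(25.0)], [np.float64(441.2), np.float64(-273.3), np.float64(42.0), np.float64(35.6), np.float64(25.0)]]
(287, 226, 16, 19) 186.0 [[np.float64(453.6), np.float64(14.0), np.float64(42.6), np.float64(32.2), np.float64(16.0)], [np.float64(452.7), np.float64(13.6), np.float64(42.1), np.float64(31.8), np.float64(16.0)]]
(331, 224, 14, 18) 190.5 [[np.float64(460.4), np.float64(-94.9), np.float64(43.4), np.float64(33.1), np.float64(-0.6)], [np.float64(459.4), np.float64(-94.1), np.float64(42.9), np.float64(32.7), np.float64(-0.6)]]
(452, 177, 32, 75) 1456.0 [[np.float64(510.2), np.float64(-430.4), np.float64(191.6), np.float64(54.6), np.float64(4.7)], [np.float64(508.7), np.float64(-425.7), np.float64(189.4), np.float64(54.0), np.float64(4.7)]]
(362, 171, 25, 36) 702.5 [[np.float64(575.5), np.float64(-191.2), np.float64(90.8), np.float64(59.3), np.float64(-6.2)], [np.float64(573.3), np.float64(-189.3), np.float64(89.8), np.float64(58.7),
[... 622 characters left out ...]
loat64(108.3), np.float64(108.3), np.float64(-89.6)]]
(0, 104, 30, 66) 1473.5 [[np.float64(711.6), np.float64(764.7), np.float64(179.0), np.float64(79.6), np.float64(0.4)], [np.float64(707.8), np.float64(755.8), np.float64(177.0), np.float64(78.7), np.float64(0.4)]]
(571, 100, 69, 170) 7915.5 [[np.float64(597.6), np.float64(-823.8), np.float64(454.2), np.float64(182.6), np.float64(-0.1)], [np.float64(595.1), np.float64(-814.6), np.float64(449.1), np.float64(180.6), np.float64(-0.1)]]
red (127, 157, 129, 80) [550.5 273.8 318.4 197.  -87.9]
bin [ 6.213e+02 -4.320e+01  1.604e+02  1.386e+02 -2.000e-01]
tray wall [[637.98406138 303.92528754  45.        ]
 [456.17190942 280.39677357  45.        ]]
```

View pics/crop1.png

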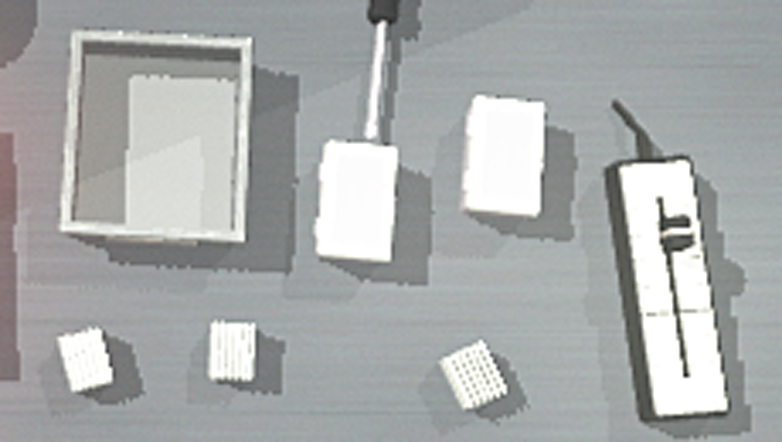

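```bash
cat >> h.py <<'E'
def go(x,y,z=None,yaw=None):
    "tool-axis shift and turn from the present pose to a world TCP pose, tool down; yaw deg of tool x"
    s=manip.get_state(); p=s["eef_pos"]; M=R.from_quat(s["tool_rot"]).as_matrix(); ph=np.degrees(np.arctan2(M[1,0],M[0,0]))
    z=p[2] if z is None else z; yaw=ph if yaw is None else yaw
    d=M.T@(np.array([x,y,z])-p); t=((ph-yaw+90)%180-90)
    print("t%.1f"%s["time_s"],"pos",p.round(1),"yaw %.1f"%ph,"q",s["q"].round(2),"-> d",d.round(1),"turn %.3f"%np.radians(t))
E
python3 - <<'E'
from h import *
g=onplane("top",[[469.4,197],[462.5,178]],62); print(g)
m=onplane("top",[[452,177],[475,177],[484,250],[461,252]],30); print(m, m.mean(0))
c=manip.calibration("wrist"); print("wrist cam",ray("wrist",[320,200])); print(c["K"])
go(g[0,0],g[0,1],180,5)
E
```

```text
[[ 547.14147035 -422.64780784   62.        ]
 [ 595.73199071 -408.48282435   62.        ]]
[[ 605.78594215 -394.44165482   30.        ]
 [ 606.10418031 -454.71259366   30.        ]
 [ 417.16920133 -464.21555002   30.        ]
 [ 411.99128877 -405.57321924   30.        ]] [ 510.26265314 -429.73575444   30.        ]
wrist cam (array([ 312.0567762 , -517.25778653,  374.17394479]), array([[-0.24554939, -0.1223978 , -0.96162585]]))
[[309.70691629   0.         316.7289243 ]
 [  0.         309.70691629 199.18660405]
 [  0.           0.           1.        ]]
t0.1 pos [ 248.9 -545.6  230.6] yaw 24.5 q [-1.36  0.1   0.1   1.56  0.    1.35] -> d [322.4  11.9  50.7] turn 0.341
```

```bash
echo '60,2,10,0.1,85
120,4,20,0.2,85
180,6,30,0.34,85
240,9,40,0.34,85
300,11,50,0.34,85
322,12,50,0.34,85
322,12,50,0.34,85' | python3 steer.py; python3 - <<'E'
from h import *
s=manip.get_state(); c=manip.calibration("wrist"); im=manip.capture("wrist"); cv2.imwrite("pics/w1.png",im); np.save("w1c.npy",c,allow_pickle=True)
go(547,-422.6,90,5)
E
```

```text
time_s: 0.98
eef_pos: [548.0, -421.9, 180.2]
tool_rot: [0.999, 0.045, -0.0, -0.001]
wrist_force: [0.3, 0.8, -0.9]
opening: 85.1
finger_force: 0.0
t1.0 pos [ 547.  -422.8  180.6] yaw 5.1 q [-0.85  0.39  0.33  1.52 -0.    2.21] -> d [ 0.1 -0.1 90.6] turn 0.002
```

View pics/w1.png

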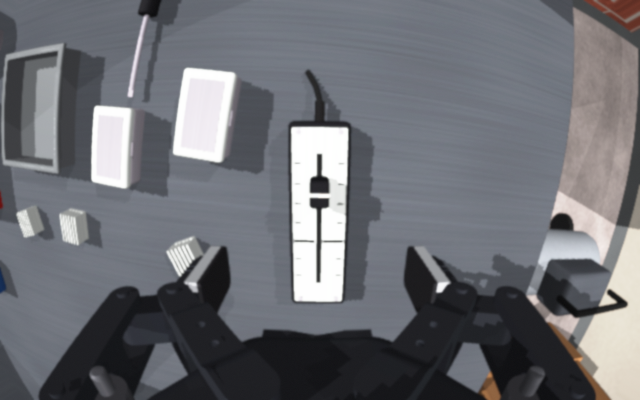

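The wrist view shows the dimmer's white line at (319,194) and its low mark at y=241. Tin tops are centred near (207,115) and (118,146); sinks are at (30,221), (74,226) and (186,258).

```bash
cat > w.py <<'E'
from h import *
import sys
def blobs(im,c,zs=(25,36),vmin=175,amin=150,ymax=320):
    hsv=cv2.cvtColor(im,cv2.COLOR_BGR2HSV); m=((hsv[...,2]>vmin)&(hsv[...,1]<60)).astype(np.uint8); m[ymax:]=0
    for k in cv2.findContours(m,0,1)[0]:
        if cv2.contourArea(k)>amin: print(cv2.boundingRect(k),int(cv2.contourArea(k)),[rect("wrist",k,z,c).tolist() for z in zs])
E
python3 - <<'E'
from w import *
im=cv2.imread("pics/w1.png"); c=np.load("w1c.npy",allow_pickle=True).item()
blobs(im,c)
print("grip",onplane("wrist",[[319,194]],62,c),"mark",onplane("wrist",[[294,241],[346,241]],31,c))
print("dim corners",onplane("wrist",[[291,123],[349,123],[344,302],[293,302]],30,c))
E
```

```text
(167, 237, 28, 39) 550 [[454.7, -274.2, 54.0, 30.5, -38.6], [460.7, -279.5, 52.0, 29.3, -38.6]]
(592, 228, 48, 92) 2099 [[384.1, -1013.5, 317.9, 152.0, 42.4], [392.7, -991.5, 306.2, 146.4, 42.4]]
(59, 214, 20, 31) 397 [[461.2, -93.8, 40.8, 34.2, -2.5], [466.9, -105.7, 39.3, 32.9, -2.5]]
(17, 210, 17, 27) 244 [[454.4, 16.6, 40.8, 35.0, 13.4], [460.4, 0.7, 39.3, 33.7, 13.4]]
(538, 190, 77, 80) 2695 [[518.1, -807.1, 167.9, 110.6, -89.4], [521.8, -792.6, 161.7, 106.5, -89.4]]
(291, 127, 57, 175) 8932 [[508.2, -427.2, 193.9, 54.7, 4.9], [512.2, -426.8, 186.8, 52.7, 4.9]]
(91, 106, 41, 83) 2849 [[573.5, -182.7, 92.3, 57.8, -5.1], [575.2, -191.2, 88.9, 55.6, -5.1]]
(37, 71, 21, 93) 329 [[610.1, -66.1, 118.2, 40.8, -2.1], [610.4, -79.0, 113.8, 39.3, -2.1]]
(173, 68, 63, 94) 4519 [[610.4, -301.0, 91.8, 57.0, -5.8], [610.7, -305.2, 88.5, 54.9, -5.8]]
(128, 16, 19, 81) 234 [[674.3, -216.1, 89.9, 6.8, -5.8], [672.2, -223.4, 86.6, 6.6, -5.8]]
grip [[ 548.21327166 -423.85630053   62.        ]] mark [[ 487.8810598  -403.82370973   31.        ]
 [ 492.69925522 -457.20265135   31.        ]]
dim corners [[ 606.3528247  -392.22520901   30.        ]
 [ 611.40104355 -446.63319508   30.        ]
 [ 416.02963174 -465.03050575   30.        ]
 [ 410.83285745 -407.24791874   30.        ]]
```

```bash
echo '1,1,50,0,60
1,1,100,0,40
1,1,140,0,30
1,1,142,0,25
1,1,142,0,22
1,1,142,0,20
1,1,142,0,20' | python3 steer.py 
for i in 1; do echo '0,0,0,0,18
0,0,0,0,18' | python3 steer.py | egrep 'open|finger'; echo '0,0,0,0,17.5
0,0,0,0,17.5' | python3 steer.py| egrep 'open|finger'; echo '0,0,0,0,17
0,0,0,0,17' | python3 steer.py| egrep 'open|finger'; echo '0,0,0,0,16
0,0,0,0,16' | python3 steer.py| egrep 'open|finger'; echo '0,0,0,0,14
0,0,0,0,14' | python3 steer.py| egrep 'open|finger';echo '0,0,0,0,8
0,0,0,0,8' | python3 steer.py; done
```

```text
time_s: 1.9
eef_pos: [548.6, -424.8, 41.2]
tool_rot: [0.999, 0.044, 0.001, 0.001]
wrist_force: [0.5, 2.8, 1.6]
opening: 20.2
finger_force: 1.2
opening: 18.1
finger_force: 2.9
opening: 18.0
finger_force: 12.5
opening: 17.5
finger_force: 24.5
opening: 17.3
finger_force: 48.5
opening: 17.0
finger_force: 59.6
time_s: 3.4
eef_pos: [548.7, -423.8, 40.8]
tool_rot: [0.999, 0.044, 0.001, 0.0]
wrist_force: [-2.2, 6.8, 5.0]
opening: 16.4
finger_force: 59.6
```

```bash
echo '0,0,0,0,30
0,0,0,0,40
0,0,-40,0,60
0,0,-90,0,85
0,0,-130,0,85
0,0,-130,0,85' | python3 steer.py; python3 - <<'E'
from h import *
go(443,-276,170,25)
E
```

```text
time_s: 4.15
eef_pos: [549.5, -426.2, 174.3]
tool_rot: [0.999, 0.044, 0.002, 0.003]
wrist_force: [0.0, 0.2, -0.2]
opening: 85.1
finger_force: 0.0
t4.2 pos [ 549.5 -426.2  174.3] yaw 5.0 q [-0.85  0.39  0.32  1.49 -0.    2.21] -> d [ -93.  -159.     2.9] turn -0.349
```

```bash
echo '-20,-40,0,-0.18,85
-50,-90,0,-0.36,85
-80,-140,0,-0.54,85
-93,-159,3,-0.72,85
-93,-159,3,-0.9,85
-93,-159,3,-1.08,85
-93,-159,3,-1.26,85
-93,-159,3,-1.44,85' | python3 steer.py >/dev/null;echo '0,0,0,-0.18,85
0,0,0,-0.36,85
0,0,0,-0.54,85
0,0,0,-0.72,85
0,0,0,-0.9,85
0,0,0,-1.08,85
0,0,0,-1.26,85
0,0,0,-1.44,85' | python3 steer.py >/dev/null;echo '0,0,0,-0.18,85
0,0,0,-0.36,85
0,0,0,-0.54,85
0,0,0,-0.61,85
0,0,0,-0.61,85
0,0,0,-0.61,85' | python3 steer.py; python3 - <<'E'
from w import *
go(443,-276,140,25)
c=manip.calibration("wrist"); im=manip.capture("wrist"); cv2.imwrite("pics/w2.png",im); np.save("w2c.npy",c,allow_pickle=True)
blobs(im,c)
E
```

```text
time_s: 6.9
eef_pos: [441.3, -274.0, 166.0]
tool_rot: [-0.216, 0.976, 0.0, -0.0]
wrist_force: [-0.2, -0.1, 0.0]
opening: 84.5
finger_force: 0.0
t6.9 pos [ 441.3 -274.   166. ] yaw -155.1 q [-0.81 -0.15 -0.27  1.45 -0.   -1.24] -> d [-0.7 -2.6 26. ] turn -0.002
(310, 289, 66, 31) 1223 [[560.0, -186.1, 60.1, 49.8, 85.3], [553.0, -190.6, 57.8, 47.9, 85.3]]
(218, 279, 48, 41) 1244 [[601.6, -294.3, 60.9, 43.6, -0.7], [593.0, -294.7, 58.5, 41.9, -0.7]]
(511, 277, 21, 16) 198 [[444.8, 13.0, 34.9, 21.1, -77.9], [442.3, 0.8, 33.6, 20.3, -77.9]]
(445, 250, 30, 32) 493 [[455.7, -94.3, 34.9, 30.3, 85.1], [452.8, -102.3, 33.6, 29.1, 85.1]]
(296, 164, 35, 46) 1409 [[442.6, -277.6, 44.2, 31.9, 24.0], [440.2, -278.6, 42.5, 30.6, 24.0]]
(127, 164, 27, 54) 831 [[527.4, -443.7, 63.2, 25.2, 5.1], [521.7, -438.3, 60.7, 24.2, 5.1]]
(123, 92, 75, 182) 5418 [[514.3, -430.0, 194.4, 55.6, 4.8], [509.1, -425.1, 186.9, 53.4, 4.8]]
(0, 14, 22, 31) 158 [[412.5, -757.1, 57.7, 38.1, -50.8], [411.2, -739.5, 55.5, 36.6, -50.8]]
(14, 0, 22, 14) 157 [[369.4, -746.0, 67.8, 16.9, 84.0], [369.8, -728.9, 65.1, 16.2, 84.0]]
```

View pics/w2.png

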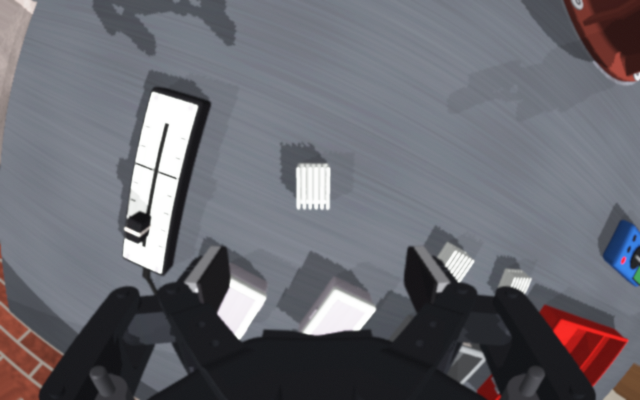

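The sink lies at (313,187) with its long side along the tool's x. I'll go down onto it.

```bash
echo '0,-4,50,0,75
0,-4,100,0,60
0,-4,140,0,50
0,-4,162,0,45
0,-4,162,0,38
0,-4,162,0,35
0,-4,162,0,32
0,-4,162,0,31' | python3 steer.py; echo '0,0,0,0,30
0,0,0,0,30
0,0,0,0,29.5
0,0,0,0,29.5' | python3 steer.py| egrep 'wrist|open|finger';  echo '0,0,0,0,29
0,0,0,0,29' | python3 steer.py
```

```text
time_s: 7.95
eef_pos: [443.6, -278.1, 5.3]
tool_rot: [-0.216, 0.976, -0.001, 0.0]
wrist_force: [0.0, -0.9, -0.5]
opening: 31.1
finger_force: 0.0
wrist_force: [-0.8, -0.8, 4.0]
opening: 29.6
finger_force: 12.5
time_s: 8.7
eef_pos: [443.3, -277.9, 4.7]
tool_rot: [-0.216, 0.976, -0.0, 0.0]
wrist_force: [0.3, -0.2, 5.7]
opening: 29.5
finger_force: 24.5
```

```bash
echo '0,0,-20,0,29
0,0,-60,0,29
0,0,-115,0,29
0,0,-120,0,29' | python3 steer.py;  echo '-35,37,0,0,29
-75,80,0,0,29
-115,124,0,0.1,29
-155,167,0,0.2,29
-195,210,0,0.3,29
-235,253,0,0.4,29
-275,296,0,0.4,29
-315,339,0,0.4,29' | python3 steer.py ; python3 - <<'E'
from w import *
go(600,207,60,182)
E
```

```text
time_s: 9.2
eef_pos: [444.5, -279.0, 128.2]
tool_rot: [-0.216, 0.976, -0.002, 0.001]
wrist_force: [-0.8, -0.8, -0.6]
opening: 29.5
finger_force: 24.4
time_s: 10.2
eef_pos: [584.9, 164.7, 122.7]
tool_rot: [-0.018, 1.0, -0.0, -0.001]
wrist_force: [1.1, -1.2, -0.2]
opening: 29.4
finger_force: 24.4
t10.2 pos [584.9 164.7 122.7] yaw -177.9 q [ 0.06  0.14 -0.06  1.37 -0.    0.02] -> d [-16.7  41.7  62.6] turn 0.001
```

```bash
echo '-10,25,0,0,29
-17,42,0,0,29
-17,42,0,0,29' | python3 steer.py | grep eef; python3 - <<'E'
from w import *
go(600,207,60,182)
c=manip.calibration("wrist"); im=manip.capture("wrist"); cv2.imwrite("pics/w3.png",im); np.save("w3c.npy",c,allow_pickle=True)
E
```

```text
eef_pos: [600.0, 206.3, 122.4]
t10.6 pos [600.  206.3 122.4] yaw -177.8 q [0.13 0.22 0.03 1.38 0.   0.09] -> d [-0.2  0.8 62.4] turn 0.003
```

View pics/w3.png

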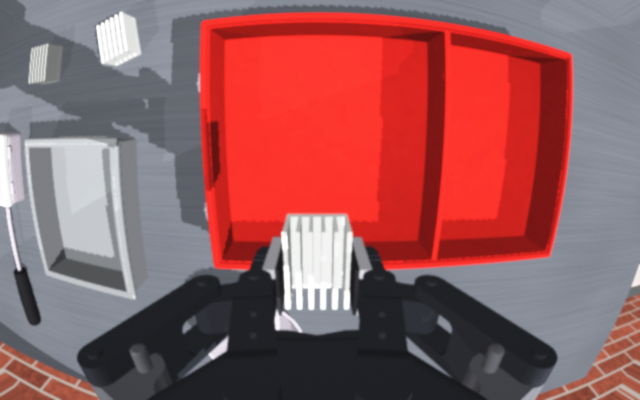

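The held sink is centred at (318,258). The tray rim corners are (202,20), (571,57), (551,255) and (215,267), with the divider at x≈445–435. The bin is at the left.

```bash
python3 - <<'E'
from w import *
c=np.load("w3c.npy",allow_pickle=True).item()
f=lambda p,z:onplane("wrist",p,z,c)[:,:2].round(1)
k=f([[202,20],[571,57],[551,255],[215,267]],45); print(k.tolist(),k.mean(0), cv2.minAreaRect(k.astype(np.float32)))
print("divider",f([[449,32],[436,260]],45).tolist())
print("floor",f([[228,35],[227,243],[428,243],[434,35]],4).tolist())
b=f([[27,142],[130,139],[136,296],[45,275]],40); print(b.tolist(),b.mean(0))
go(600,207,60,182)
E
```

```text
[[459.1, 115.5], [450.7, 432.2], [642.7, 442.4], [655.9, 123.3]] [552.1  278.35] ((550.9070434570312, 278.77984619140625), (196.9542236328125, 319.37286376953125), 2.3687686920166016)
divider [[459.8, 300.3], [642.9, 308.0]]
floor [[461.9, 124.6], [651.6, 123.0], [644.9, 315.3], [451.9, 303.5]]
[[545.1, -98.0], [549.6, 49.7], [701.9, 30.4], [700.9, -112.7]] [624.375 -32.65 ]
t10.6 pos [600.  205.4 122.8] yaw -177.9 q [ 0.12  0.22  0.03  1.38 -0.    0.09] -> d [-0.2  1.6 62.8] turn 0.002
```

```bash
echo '0,7,50,0,29
0,7,90,0,29
0,7,108,0,29
0,7,112,0,29
0,7,112,0,29' | python3 steer.py; echo '0,0,0,0,31
0,0,0,0,40
0,0,0,0,45
0,0,-50,0,45
0,0,-110,0,70
0,0,-130,0,85' | python3 steer.py; python3 - <<'E'
from w import *
go(461,-94.5,140,179)
E
```

```text
time_s: 11.25
eef_pos: [601.5, 212.1, 13.7]
tool_rot: [-0.018, 1.0, 0.0, 0.001]
wrist_force: [-0.2, 1.0, 0.3]
opening: 29.3
finger_force: 24.4
time_s: 12.0
eef_pos: [602.6, 212.7, 147.2]
tool_rot: [-0.018, 1.0, 0.0, 0.003]
wrist_force: [0.8, 0.4, 0.1]
opening: 79.2
finger_force: 0.0
t12.0 pos [602.6 212.7 147.2] yaw -177.9 q [ 0.14  0.21  0.07  1.42 -0.    0.1 ] -> d [ 152.7 -301.8    6.1] turn 0.054
```

```bash
echo '27,-53,0,0,85
54,-106,0,0.05,85
81,-159,0,0.05,85
108,-212,0,0.05,85
135,-265,0,0.05,85
153,-302,0,0.05,85
153,-302,0,0.05,85' | python3 steer.py >/dev/null; python3 - <<'E'
from w import *
c=manip.calibration("wrist"); im=manip.capture("wrist"); cv2.imwrite("pics/w4.png",im)
blobs(im,c,zs=(12,25))
go(461,-94.5,4,179)
E
```

```text
(313, 287, 93, 33) 2560 [[583.4, -54.7, 98.5, 42.1, 86.9], [574.3, -56.6, 93.9, 40.1, 86.9]]
(545, 285, 24, 30) 378 [[616.8, 233.1, 45.0, 36.1, 2.2], [606.0, 217.5, 42.9, 34.4, 2.2]]
(218, 271, 40, 49) 1403 [[573.2, -184.8, 70.3, 43.9, -8.3], [564.5, -180.6, 67.0, 41.9, -8.3]]
(301, 171, 39, 51) 1685 [[463.9, -94.6, 47.8, 34.0, -2.5], [460.4, -94.6, 45.5, 32.3, -2.5]]
(19, 165, 69, 146) 3186 [[522.2, -470.3, 205.1, 96.4, 4.9], [516.0, -452.5, 195.3, 91.8, 4.9]]
(417, 164, 42, 51) 1345 [[456.2, 20.0, 49.8, 35.9, 16.4], [453.1, 14.5, 47.4, 34.2, 16.4]]
t12.9 pos [458.2 -95.8 142. ] yaw 179.1 q [-0.49 -0.31 -0.45  1.43  0.   -0.47] -> d [ -2.8   1.4 138. ] turn 0.001
```

```bash
echo '-2,1,50,0.03,75
-2,1,100,0.03,60
-2,1,130,0.03,50
-2,1,138,0.03,45
-2,1,138,0.03,38
-2,1,138,0.03,35
-2,1,138,0.03,32
-2,1,138,0.03,31' | python3 steer.py; echo '0,0,0,0,30
0,0,0,0,30
0,0,0,0,29.5
0,0,0,0,29.5' | python3 steer.py| egrep 'wrist|open|finger';  echo '0,0,0,0,29
0,0,0,0,29' | python3 steer.py; echo '0,0,-20,0,29
0,0,-60,0,29
0,0,-115,0,29
0,0,-120,0,29' | python3 steer.py|egrep 'finger|open'; python3 - <<'E'
from w import *
go(552,212,125,182)
E
```

```text
time_s: 13.92
eef_pos: [461.1, -94.3, 5.0]
tool_rot: [0.022, 1.0, -0.0, 0.001]
wrist_force: [0.3, -0.9, -0.4]
opening: 30.9
finger_force: 0.0
wrist_force: [-0.9, -0.2, 2.8]
opening: 29.5
finger_force: 12.5
time_s: 14.68
eef_pos: [460.8, -94.2, 4.5]
tool_rot: [0.022, 1.0, -0.0, 0.0]
wrist_force: [-0.3, -1.7, 4.6]
opening: 29.7
finger_force: 24.5
opening: 29.4
finger_force: 24.4
t15.2 pos [462.5 -94.8 128. ] yaw 177.5 q [-0.48 -0.3  -0.47  1.39  0.   -0.44] -> d [-76.  310.5   2.7] turn -0.079
```

```bash
echo '-13,52,0,0,29
-26,106,0,-0.08,29
-39,160,0,-0.08,29
-52,213,0,-0.08,29
-65,265,0,-0.08,29
-76,310,0,-0.08,29
-76,310,0,-0.08,29
-76,310,0,-0.08,29' | python3 steer.py; python3 - <<'E'
from w import *
go(552,212,10,182)
E
```

```text
time_s: 16.18
eef_pos: [549.4, 212.2, 123.0]
tool_rot: [-0.018, 1.0, -0.0, -0.001]
wrist_force: [-0.1, -0.3, -0.2]
opening: 29.7
finger_force: 24.5
t16.2 pos [549.4 212.2 123. ] yaw -177.9 q [ 0.15  0.08 -0.12  1.37 -0.    0.11] -> d [ -2.9  -0.2 112.9] turn 0.002
```

```bash
echo '0,0,50,0,29
0,0,90,0,29
0,0,110,0,29
0,0,113,0,29
0,0,113,0,29' | python3 steer.py; echo '0,0,0,0,31
0,0,0,0,40
0,0,0,0,45
0,0,-50,0,45
0,0,-110,0,70
0,0,-130,0,85' | python3 steer.py|grep open; python3 - <<'E'
from w import *
go(453,14.5,140,195)
E
```

```text
time_s: 16.8
eef_pos: [551.1, 212.2, 12.7]
tool_rot: [-0.018, 1.0, 0.0, 0.001]
wrist_force: [1.7, 0.1, -0.3]
opening: 29.5
finger_force: 24.5
opening: 79.0
t17.6 pos [552.1 212.7 145.9] yaw -177.9 q [ 0.15  0.07 -0.09  1.4  -0.    0.11] -> d [ 106.2 -194.5    5.2] turn -0.225
```

```bash
echo '30,-52,0,0,85
60,-104,0,-0.12,85
90,-156,0,-0.22,85
106,-194,0,-0.22,85
106,-194,0,-0.22,85
106,-194,0,-0.22,85' | python3 steer.py >/dev/null; python3 - <<'E'
from w import *
c=manip.calibration("wrist"); im=manip.capture("wrist"); cv2.imwrite("pics/w5.png",im)
blobs(im,c,zs=(12,25))
go(453,14.5,4,195)
E
```

```text
(219, 278, 93, 42) 1673 [[594.5, -8.1, 93.3, 58.1, 87.3], [584.5, -7.9, 88.8, 55.4, 87.3]]
(378, 272, 20, 48) 151 [[544.5, 116.7, 61.5, 4.9, 2.1], [536.9, 111.0, 58.5, 4.6, 2.1]]
(231, 264, 46, 23) 224 [[554.1, -24.5, 49.2, 12.0, 86.4], [546.0, -23.4, 46.9, 11.4, 86.4]]
(172, 259, 16, 23) 163 [[573.2, -110.5, 32.4, 15.3, -26.5], [564.3, -105.3, 30.9, 14.6, -26.5]]
(27, 216, 42, 73) 2173 [[625.9, -320.2, 115.1, 89.5, -5.4], [614.5, -305.0, 109.6, 85.2, -5.4]]
(86, 214, 54, 84) 3171 [[594.2, -200.7, 120.6, 75.8, -5.3], [584.2, -191.3, 114.8, 72.2, -5.3]]
(298, 170, 38, 52) 1750 [[456.9, 15.9, 48.2, 33.9, 15.6], [453.5, 15.0, 45.9, 32.3, 15.6]]
t18.4 pos [451.4  15.2 141.1] yaw -165.3 q [-0.26 -0.36 -0.49  1.44  0.   -0.51] -> d [ -1.4  -1.1 137.1] turn -0.005
```

View pics/w5.png

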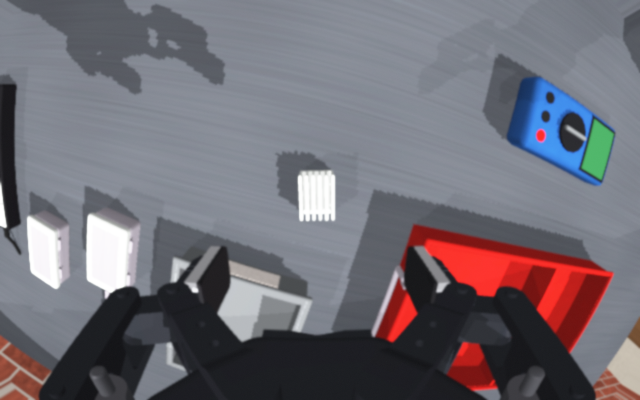

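The third sink is upright and centred at (317,196), with clear room for both fingers.

```bash
echo '-1,-0.5,50,0,75
-1,-0.5,100,0,60
-1,-0.5,130,0,50
-1,-0.5,137,0,45
-1,-0.5,137,0,38
-1,-0.5,137,0,35
-1,-0.5,137,0,32
-1,-0.5,137,0,31' | python3 steer.py|egrep "eef|wrist_f|finger"; echo '0,0,0,0,30
0,0,0,0,30
0,0,0,0,29.5
0,0,0,0,29.5' | python3 steer.py| egrep 'wrist|open|finger';  echo '0,0,0,0,29
0,0,0,0,29' | python3 steer.py; echo '0,0,-20,0,29
0,0,-60,0,29
0,0,-115,0,29
0,0,-120,0,29' | python3 steer.py|egrep 'finger|open'; python3 - <<'E'
from w import *
go(502,210,125,182)
E
```

```text
eef_pos: [452.8, 14.3, 4.9]
wrist_force: [0.7, 0.4, 0.1]
finger_force: 0.0
wrist_force: [-0.8, 0.3, 5.6]
opening: 29.8
finger_force: 12.5
time_s: 20.1
eef_pos: [452.7, 14.3, 4.7]
tool_rot: [-0.128, 0.992, -0.0, 0.0]
wrist_force: [-1.5, 0.0, 6.6]
opening: 29.3
finger_force: 24.5
opening: 29.3
finger_force: 24.3
t20.6 pos [454.3  13.8 127.9] yaw -165.3 q [-0.26 -0.36 -0.52  1.41 -0.   -0.51] -> d [-95.9 177.7   2.9] turn 0.221
```

```bash
echo '-25,47,0,0,29
-53,98,0,0.1,29
-80,148,0,0.22,29
-97,178,0,0.22,29
-97,178,0,0.22,29
-97,178,0,0.22,29' | python3 steer.py; python3 - <<'E'
from w import *
go(502,210,10,182)
E
```

```text
time_s: 21.35
eef_pos: [500.3, 210.7, 123.2]
tool_rot: [-0.018, 1.0, -0.0, -0.001]
wrist_force: [-0.2, 0.6, -0.2]
opening: 29.4
finger_force: 24.4
t21.4 pos [500.3 210.7 123.2] yaw -177.9 q [ 0.16 -0.06 -0.26  1.37 -0.    0.12] -> d [ -1.8  -0.7 113.2] turn 0.002
```

Place it, then go over the first tin at (573,-190), yaw about -5.5.

```bash
echo '0,0,50,0,29
0,0,90,0,29
0,0,110,0,29
0,0,113,0,29
0,0,113,0,29' | python3 steer.py|egrep "eef|finger"; echo '0,0,0,0,31
0,0,0,0,40
0,0,0,0,45
0,0,-50,0,45
0,0,-110,0,70
0,0,-150,0,85' | python3 steer.py|grep open; python3 - <<'E'
from w import *
go(574,-190,165,174.5)
E
```

```text
eef_pos: [501.4, 210.6, 12.0]
finger_force: 24.4
opening: 79.6
t22.7 pos [501.7 211.3 164.5] yaw -177.9 q [ 0.16 -0.07 -0.2   1.44 -0.    0.12] -> d [-5.760e+01 -4.037e+02 -4.000e-01] turn 0.132
```

```bash
echo '-8,-57,0,0,85
-17,-115,0,0.13,85
-25,-173,0,0.13,85
-33,-231,0,0.13,85
-41,-289,0,0.13,85
-50,-347,0,0.13,85
-57,-404,0,0.13,85
-57,-404,0,0.13,85' | python3 steer.py >/dev/null; echo '0,0,0,0,85' | python3 steer.py>/dev/null; python3 - <<'E'
from w import *
c=manip.calibration("wrist"); im=manip.capture("wrist"); cv2.imwrite("pics/w6.png",im)
blobs(im,c,zs=(18,36))
go(574,-190,14,174.5)
E
```

```text
(539, 257, 55, 63) 1006 [[755.9, 163.9, 114.8, 105.0, 72.5], [740.2, 142.0, 107.6, 98.4, 72.5]]
(304, 242, 8, 75) 371 [[674.7, -209.9, 93.1, 7.2, -6.4], [664.0, -208.2, 87.3, 6.8, -6.4]]
(176, 196, 63, 84) 3340 [[617.1, -309.2, 93.9, 64.8, -6.4], [610.1, -301.3, 88.0, 60.8, -6.4]]
(607, 172, 15, 31) 311 [[606.1, 228.7, 42.6, 35.5, 2.1], [599.8, 202.8, 39.9, 33.3, 2.1]]
(410, 151, 124, 135) 7373 [[632.6, -25.2, 167.2, 148.7, -3.2], [624.6, -35.1, 156.7, 139.4, -3.2]]
(286, 145, 64, 95) 5672 [[579.5, -190.3, 93.8, 60.3, -5.4], [574.8, -189.9, 87.9, 56.5, -5.4]]
(74, 142, 22, 41) 533 [[515.2, -454.4, 46.0, 26.7, 5.7], [514.6, -437.5, 43.1, 25.0, 5.7]]
(611, 135, 14, 31) 319 [[553.3, 228.8, 41.7, 35.8, 1.7], [550.3, 202.9, 39.0, 33.5, 1.7]]
(77, 134, 57, 107) 2301 [[552.1, -444.5, 119.1, 75.0, 5.1], [549.2, -428.2, 111.6, 70.3, 5.1]]
(611, 99, 15, 31) 348 [[503.8, 226.0, 41.2, 39.0, 1.6], [503.9, 200.3, 38.7, 36.5, 1.6]]
(64, 66, 41, 78) 1900 [[450.5, -444.0, 77.7, 56.5, 4.6], [453.9, -427.7, 72.8, 53.0, 4.6]]
t23.9 pos [ 572.5 -189.7  161.4] yaw 174.7 q [-0.54  0.11 -0.02  1.44  0.   -0.44] -> d [ -1.5  -0.2 147.4] turn 0.003
```

View pics/w6.png

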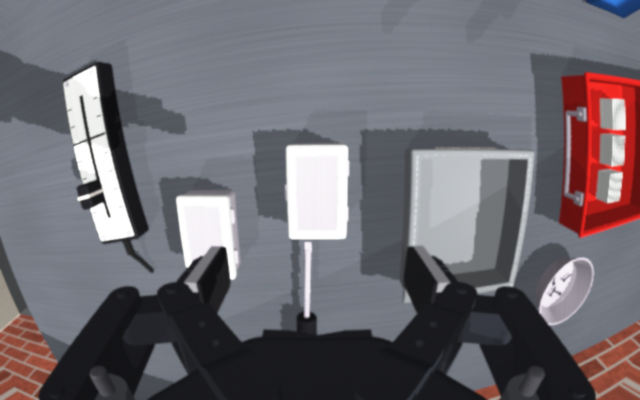

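Tin 1 is centred at (317,192), the screwdriver shaft is clear of the finger lanes, and the three sinks lie side by side in the tray.

```bash
echo '-1.5,0,50,0,85
-1.5,0,100,0,80
-1.5,0,140,0,75
-1.5,0,153,0,70
-1.5,0,153,0,65
-1.5,0,153,0,60
-1.5,0,153,0,57
-1.5,0,153,0,55' | python3 steer.py|egrep "eef|wrist_f|finger"; echo '0,0,0,0,54
0,0,0,0,54
0,0,0,0,53.5
0,0,0,0,53.5' | python3 steer.py| egrep 'wrist|open|finger';  echo '0,0,0,0,53
0,0,0,0,53' | python3 steer.py| egrep 'wrist|open|finger'
```

```text
eef_pos: [574.7, -191.0, 9.3]
wrist_force: [0.1, 0.5, -0.3]
finger_force: 0.0
wrist_force: [1.3, 1.5, 5.6]
opening: 53.9
finger_force: 14.9
wrist_force: [0.6, 1.7, 5.6]
opening: 53.3
finger_force: 29.1
```

```bash
echo '0,0,-10,0,53
0,0,-25,0,53
0,0,-40,0,53
0,0,-40,0,53
0,0,-40,0,53
0,0,-40,0,53' | python3 steer.py; python3 - <<'E'
from w import *
a=[]
for i in range(4): manip.capture("top"); a.append(manip.get_state()["wrist_force"])
print(np.mean(a,0))
go(624,-35,140,177)
E
```

```text
time_s: 26.4
eef_pos: [573.7, -190.4, 47.6]
tool_rot: [0.047, 0.999, 0.0, -0.0]
wrist_force: [0.6, 0.4, -3.5]
opening: 53.5
finger_force: 29.4
[ 0.0267803   0.15512155 -2.59058842]
t26.6 pos [ 573.9 -190.5   47.9] yaw 174.6 q [-0.54  0.17 -0.17  1.23 -0.   -0.44] -> d [-35.3 159.5 -92.1] turn -0.041
```

About 2.6 N, so this is the nearly empty tin. It goes to the bin.

```bash
echo '0,0,-45,0,53
0,0,-72,0,53
-12,52,-72,0,53
-24,106,-72,-0.04,53
-35,160,-72,-0.04,53
-35,160,-72,-0.04,53
-35,160,-72,-0.04,53' | python3 steer.py; python3 - <<'E'
from w import *
go(624,-35,14,177)
c=manip.calibration("wrist"); im=manip.capture("wrist"); cv2.imwrite("pics/w7.png",im); np.save("w7c.npy",c,allow_pickle=True)
E
```

```text
time_s: 27.48
eef_pos: [623.8, -34.7, 120.1]
tool_rot: [0.027, 1.0, -0.0, -0.0]
wrist_force: [-0.1, -1.3, -3.0]
opening: 53.5
finger_force: 30.0
t27.5 pos [623.8 -34.7 120.1] yaw 176.9 q [-0.26  0.19 -0.01  1.37 -0.   -0.21] -> d [ -0.2  -0.3 106.1] turn -0.001
```

View pics/w7.png

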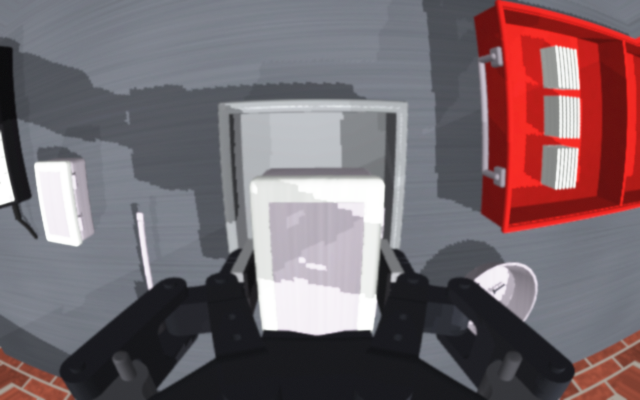

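The tin is held over the bin, whose near rim corners are at (220,103) and (407,104). I'll check centring numerically.

```bash
python3 - <<'E'
from w import *
c=np.load("w7c.npy",allow_pickle=True).item()
k=onplane("wrist",[[220,103],[407,104]],40,c)[:,:2]; d=k[1]-k[0]; d/=np.linalg.norm(d); n=np.array([d[1],-d[0]])
print(k, k.mean(0)+75*n)
E
```

```text
[[ 541.61522317 -101.45096715]
 [ 549.90438224   35.33081442]] [620.6224613 -37.5968537]
```

```bash
echo '3,-3,50,0,53
3,-3,85,0,53
3,-3,100,0,53
3,-3,106,0,53
3,-3,106,0,53
3,-3,106,0,53' | python3 steer.py|egrep "eef|wrist_f"; echo '0,0,0,0,55
0,0,0,0,60
0,0,0,0,62
0,0,-40,0,62
0,0,-95,0,75
0,0,-150,0,85' | python3 steer.py|grep -A3 eef; python3 - <<'E'
from w import *
go(610.5,-303,165,173.8)
E
```

```text
eef_pos: [621.9, -37.8, 15.9]
wrist_force: [0.6, 0.3, -1.7]
eef_pos: [620.5, -37.3, 165.9]
tool_rot: [0.027, 1.0, -0.0, -0.0]
wrist_force: [0.8, -0.4, 0.1]
opening: 84.6
t29.0 pos [620.5 -37.3 165.9] yaw 176.9 q [-0.27  0.17  0.05  1.45 -0.   -0.22] -> d [  -4.3 -265.8    0.9] turn 0.054
```

```bash
echo '0,-57,0,0,85
-1,-115,0,0.05,85
-2,-173,0,0.05,85
-3,-230,0,0.05,85
-4,-266,0,0.05,85
-4,-266,0,0.05,85
-4,-266,0,0.05,85' | python3 steer.py >/dev/null; python3 - <<'E'
from w import *
c=manip.calibration("wrist"); im=manip.capture("wrist"); cv2.imwrite("pics/w8.png",im)
blobs(im,c,zs=(18,36),amin=1500)
go(610.5,-303,8,173.8)
E
```

```text
(284, 142, 63, 94) 5511 [[614.5, -305.0, 93.2, 59.8, -5.9], [610.1, -304.4, 87.4, 56.1, -5.9]]
(502, 107, 94, 146) 10506 [[630.3, -16.6, 168.1, 146.5, -2.5], [624.9, -33.9, 157.6, 137.4, -2.5]]
(139, 4, 83, 198) 7551 [[509.2, -433.6, 199.3, 56.4, 4.8], [511.3, -425.1, 186.9, 52.9, 4.8]]
t29.9 pos [ 610.7 -302.3  164.4] yaw 174.1 q [-0.65  0.35  0.26  1.48  0.   -0.55] -> d [ 1.000e-01 -8.000e-01  1.564e+02] turn 0.005
```

View pics/w8.png

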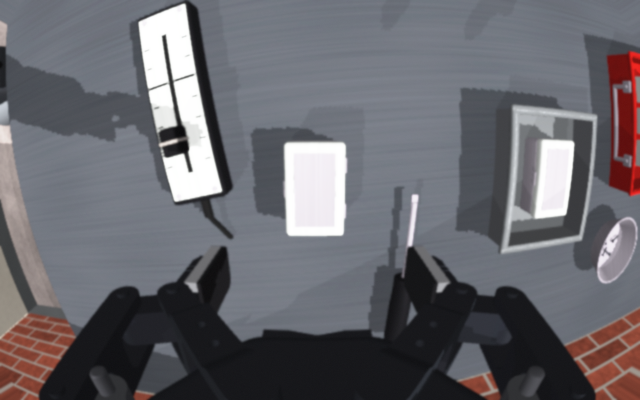

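Tin 1 lies flat in the bin at (553,178). Tin 2 is at (315,189) with clear finger lanes.

```bash
echo '0,-2,50,0,85
0,-2,100,0,80
0,-2,140,0,75
0,-2,156,0,70
0,-2,156,0,65
0,-2,156,0,60
0,-2,156,0,57
0,-2,156,0,55' | python3 steer.py|egrep "eef|wrist_f|finger"; echo '0,0,0,0,54
0,0,0,0,54
0,0,0,0,53.5
0,0,0,0,53.5' | python3 steer.py| egrep 'wrist|open|finger';  echo '0,0,0,0,53
0,0,0,0,53' | python3 steer.py| egrep 'wrist|open|finger'
echo '0,0,-10,0,53
0,0,-25,0,53
0,0,-40,0,53
0,0,-40,0,53
0,0,-40,0,53
0,0,-40,0,53' | python3 steer.py; python3 - <<'E'
from w import *
a=[]
for i in range(4): manip.capture("top"); a.append(manip.get_state()["wrist_force"])
print(np.mean(a,0))
go(548,363,130,182)
E
```

```text
eef_pos: [610.9, -305.6, 9.5]
wrist_force: [-1.2, -0.1, 0.2]
finger_force: 0.2
wrist_force: [0.3, 1.8, 3.7]
opening: 53.6
finger_force: 14.9
wrist_force: [-0.3, 2.7, 4.6]
opening: 53.5
finger_force: 29.3
time_s: 32.45
eef_pos: [609.9, -305.0, 47.5]
tool_rot: [0.052, 0.999, 0.0, -0.0]
wrist_force: [-1.1, 1.3, -5.2]
opening: 53.4
finger_force: 29.7
[ 0.05324721  0.16227386 -5.37379919]
t32.6 pos [ 610.1 -305.1   47.9] yaw 174.1 q [-0.65  0.4   0.1   1.27 -0.   -0.55] -> d [131.  658.1 -81.9] turn -0.139
```

5.4 N: this is the full tin. Carry it to the narrow compartment.

```bash
echo '0,0,-40,0,53
0,0,-80,0,53
5,25,-82,0,53
15,75,-82,0,53
26,132,-82,-0.05,53
37,189,-82,-0.1,53
48,246,-82,-0.14,53
60,303,-82,-0.14,53' | python3 steer.py; echo '0,0,0,0,53' | python3 steer.py; python3 - <<'E'
from w import *
go(548,363,130,182)
E
```

```text
time_s: 33.65
eef_pos: [581.7, 4.1, 130.4]
tool_rot: [-0.018, 1.0, -0.0, 0.0]
wrist_force: [0.5, 0.1, -4.6]
opening: 53.4
finger_force: 30.5
time_s: 33.78
eef_pos: [581.2, 6.4, 130.4]
tool_rot: [-0.021, 1.0, 0.0, -0.0]
wrist_force: [1.0, -0.5, -5.9]
opening: 53.6
finger_force: 30.8
t33.8 pos [581.2   6.4 130.4] yaw -177.6 q [-0.21  0.05 -0.14  1.38  0.   -0.26] -> d [ 18.5 357.7   0.8] turn 0.006
```

```bash
echo '2,40,0,0,53
5,95,0,0,53
8,150,0,0,53
11,205,0,0,53
14,260,0,0,53
17,315,0,0,53
18,358,0,0,53
18,358,0,0,53' | python3 steer.py; python3 - <<'E'
from w import *
go(548,363,14,182)
c=manip.calibration("wrist"); im=manip.capture("wrist"); cv2.imwrite("pics/w9.png",im); np.save("w9c.npy",c,allow_pickle=True)
E
```

```text
time_s: 34.78
eef_pos: [550.4, 361.9, 129.8]
tool_rot: [-0.02, 1.0, 0.0, -0.0]
wrist_force: [-0.3, -1.6, -4.4]
opening: 53.7
finger_force: 31.2
t34.8 pos [550.4 361.9 129.8] yaw -177.7 q [0.38 0.29 0.12 1.4  0.   0.34] -> d [  2.4   1.1 115.8] turn 0.005
```

View pics/w9.png

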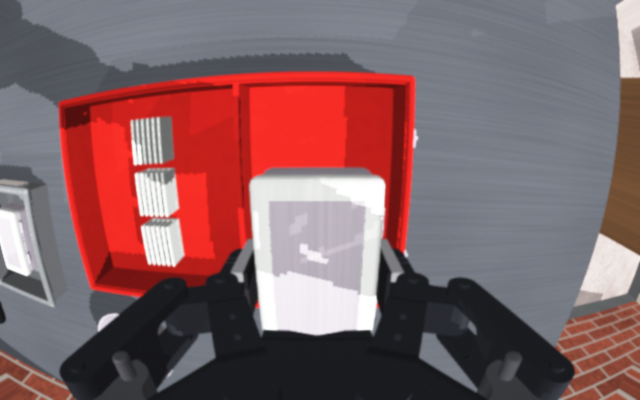

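The divider top runs near (237,85)–(243,160) and the outer rim corner is at (414,77). I'll compute the compartment centre.

```bash
python3 - <<'E'
from w import *
c=np.load("w9c.npy",allow_pickle=True).item()
print(onplane("wrist",[[237,85],[243,160],[414,77],[410,200]],45,c)[:,:2].round(1))
E
```

```text
[[461.2 299.4]
 [517.9 304.8]
 [448.8 430.7]
 [544.2 435.5]]
```

```bash
echo '2,7,50,0,53
2,7,90,0,53
2,7,108,0,53
2,7,115,0,53
2,7,116,0,53
2,7,116,0,53' | python3 steer.py|egrep "eef|wrist_f"; echo '0,0,0,0,55
0,0,0,0,60
0,0,0,0,62
0,0,-40,0,62
0,0,-95,0,75
0,0,-150,0,85' | python3 steer.py|grep -A3 eef; python3 - <<'E'
from w import *
cv2.imwrite("pics/w10.png",manip.capture("wrist"))
print(onplane("top",[[0,0]],0)[0])
go(550,-300,180,185)
E
```

```text
eef_pos: [550.0, 366.6, 16.1]
wrist_force: [0.1, -0.1, -5.7]
eef_pos: [548.6, 366.3, 166.0]
tool_rot: [-0.018, 1.0, -0.0, 0.0]
wrist_force: [0.2, 0.0, -0.2]
opening: 84.6
[1129.71689674  871.83453382    0.        ]
t36.4 pos [551.4 367.5 175.2] yaw -177.9 q [ 0.39  0.28  0.19  1.47 -0.    0.35] -> d [  25.5 -666.9   -7.4] turn -0.051
```

View pics/w10.png

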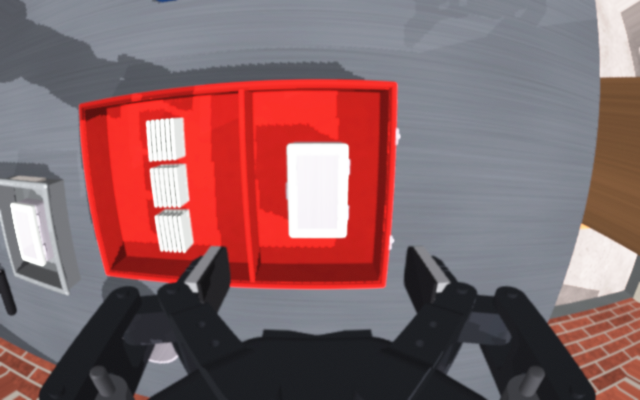

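The full tin lies flat in the narrow compartment at (318,190), the three sinks in the wide one, and the other tin in the bin at (30,233). On to the dimmer.

```bash
echo '2,-50,0,0,85
5,-110,0,0,85
7,-170,0,0,85
10,-230,0,0,85
12,-290,0,0,85
14,-350,0,0,85
17,-410,0,0,85
20,-470,0,-0.05,85' | python3 steer.py>/dev/null; echo '2,-50,0,0,85
4,-110,0,0,85
6,-170,0,0,85
8,-230,0,0,85
10,-290,0,0,85
10,-315,0,0,85
10,-315,0,0,85
10,-315,0,0,85' | python3 steer.py; python3 - <<'E'
from w import *
c=manip.calibration("wrist"); im=manip.capture("wrist"); cv2.imwrite("pics/w11.png",im); np.save("w11c.npy",c,allow_pickle=True)
t=manip.capture("top"); cv2.imwrite("pics/top2.png",t)
go(548.2,-423.9,42,185)
E
```

```text
time_s: 38.38
eef_pos: [563.1, -417.9, 164.3]
tool_rot: [-0.043, 0.999, 0.0, -0.0]
wrist_force: [-0.9, -0.4, -0.1]
opening: 84.8
finger_force: 0.0
t38.5 pos [ 563.3 -417.5  164.6] yaw -175.0 q [-0.82  0.42  0.34  1.49  0.   -0.91] -> d [ 15.6  -5.  122.6] turn 0.000
```

View pics/w11.png

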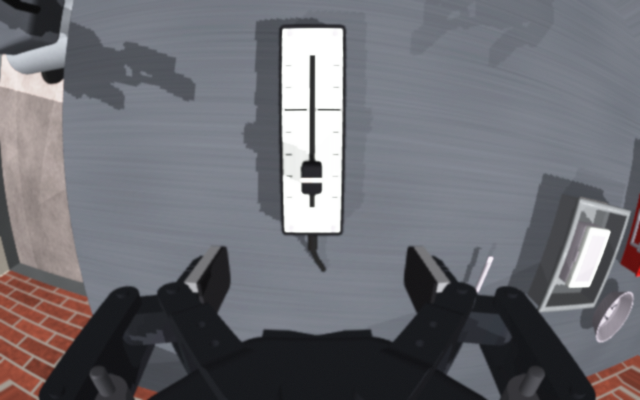

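View pics/top2.png

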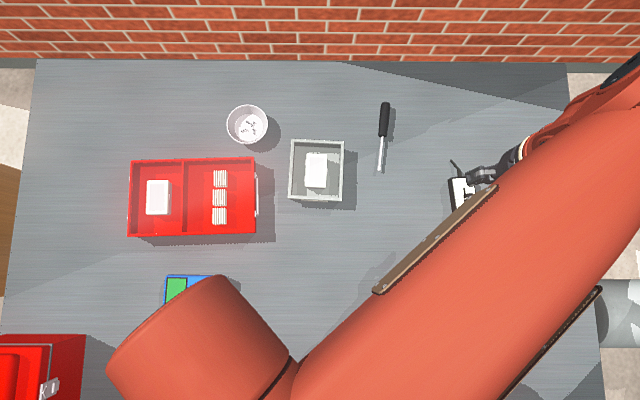

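Everything is still packed in the top view. In the wrist view the grip's white line is at (312,180) and the low mark at (312,110).

```bash
python3 - <<'E'
from w import *
c=np.load("w11c.npy",allow_pickle=True).item()
g=onplane("wrist",[[312,180]],62,c)[0]; m=onplane("wrist",[[312,110],[287,110],[339,109]],31,c); print(g,m,np.linalg.norm((g-m[0])[:2]))
go(g[0],g[1],42,185)
E
```

```text
[ 548.29369995 -423.06966301   62.        ] [[ 491.70685286 -428.34774759   31.        ]
 [ 493.39574254 -450.40444195   31.        ]
 [ 488.61306654 -404.69369472   31.        ]] 56.83246818687671
t38.5 pos [ 563.3 -417.5  164.6] yaw -175.0 q [-0.82  0.42  0.34  1.49  0.   -0.91] -> d [ 15.5  -4.2 122.6] turn 0.000
```

```bash
echo '15,-4,0,0,70
15,-4,40,0,55
15,-4,90,0,40
15,-4,122,0,30
15,-4,122,0,24
15,-4,122,0,18
15,-4,122,0,17
15,-4,122,0,16.5' | python3 steer.py; echo '0,0,0,0,16.5
10,0,0,0,16.5
22,0,0,0,16.5
35,0,0,0,16.5
48,0,0,0,16.5
57,0,0,0,16.5
57,0,0,0,16.5
57,0,0,0,16.5' | python3 steer.py; echo '0,0,0,0,22
0,0,0,0,30
0,0,0,0,40
0,0,-40,0,60
0,0,-90,0,85
0,0,-120,0,85
0,0,-120,0,85' | python3 steer.py; python3 - <<'E'
from w import *
c=manip.calibration("wrist"); im=manip.capture("wrist"); cv2.imwrite("pics/w12.png",cv2.resize(im[60:300,200:440],None,fx=2.4,fy=2.4)); np.save("w12c.npy",c,allow_pickle=True)
E
```

```text
time_s: 39.48
eef_pos: [548.8, -423.8, 44.0]
tool_rot: [-0.043, 0.999, -0.0, 0.0]
wrist_force: [-1.9, 5.3, 1.2]
opening: 17.5
finger_force: 34.1
time_s: 40.48
eef_pos: [491.8, -428.6, 44.0]
tool_rot: [-0.043, 0.999, -0.0, 0.0]
wrist_force: [-1.8, 6.6, 0.5]
opening: 17.4
finger_force: 34.6
time_s: 41.35
eef_pos: [492.7, -430.5, 166.0]
tool_rot: [-0.043, 0.999, -0.002, 0.002]
wrist_force: [-0.2, -0.7, -0.2]
opening: 84.8
finger_force: 0.0
```

View pics/w12.png

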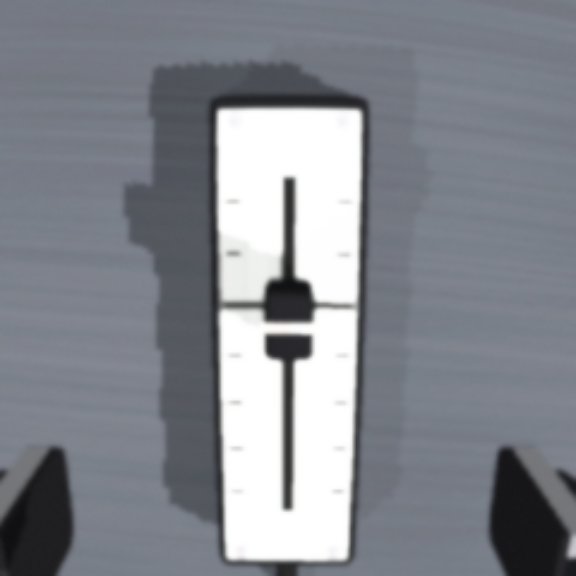

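```bash
python3 - <<'E'
from w import *
c=np.load("w12c.npy",allow_pickle=True).item()
f=lambda u,v:[200+u/2.4,60+v/2.4]
g=onplane("wrist",[f(289,327)],62,c)[0]; m=onplane("wrist",[f(289,304),f(289,509),f(289,180)],31,c); print(g,m)
go(*g[:2])
E
```

```text
[ 491.74834471 -428.10445958   62.        ] [[ 491.00355385 -427.98275408   31.        ]
 [ 579.98242025 -419.90141616   31.        ]
 [ 443.55592889 -432.21004628   31.        ]]
t41.4 pos [ 492.1 -429.7  163.7] yaw -175.1 q [-0.92  0.26  0.15  1.46 -0.   -1.  ] -> d [ 0.2  1.6 -0. ] turn 0.000
```

The white line is within 1 mm of the mark once parallax is corrected, and the robot is clear, so I'm handing in.

```bash
python3 -c "
from station import manip
print(manip.close_job())"
```

```text
the job is handed in; nothing more can be done
None
```

I packed and handed in the job; no verdict came back. The three heat sinks lie side by side in the wide compartment, the full tin (5.4 N) in the narrow one, the nearly empty tin (2.6 N) in the bin, and the dimmer measures within about 1 mm of the low mark.

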